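# Load three power boards into a sloping test rack in stud order

### The job

Load the test rack in sequence: lay the power board with one terminal block in the nest marked with one stud, then the board with two blocks in the two-stud nest, and last the board with three blocks in the three-stud nest. Each board must lie flat inside the walls of its sloping pocket with its terminal blocks at the low end, and be let go before the next one is loaded. Set the boards down rather than dropping them, and leave the screwdriver, bottle and parts bin where they are.

Things in the scene. Friction and masses are not known exactly. Their poses are not given: they have to be found in the camera images.
- board1_sink (a point): Centre of the dark finned heat sink (60 x, 32 y, 46 mm high) of the power board with one terminal block. 0.3 kg board: aluminium plate 120 x, 80 y, 5 mm thick, green circuit on top; the sink stands in its middle, 6 to 52 mm above the underside, this point at 29 mm. Grip it across y. z = up from the board, x = lengthwise, from terminal-block end to the end with two black capacitors (27 mm high).
- board1_term (a point): Top middle of the terminal blocks of that board (one terminal block, tan, each 18 x 20 x 16 mm): 46 mm from the board centre along its -x, 21.5 mm above its underside. The boards start flat on the bench, blocks roughly towards the robot.
- nest1_seat (a point): Floor centre of the test rack nest with one black stud (14 mm wide) on the ledge behind its upper end (117 mm high); 74 mm above the bench. Floor slopes 30 deg, low end to the robot: x = up the slope, y = across, z = square out of it. Pocket 126 x, 86 y mm inside, walls 8 mm high; a seated sink centre is 29 mm out along z. Nests: fixed, 130 mm apart, any order.
- board2_sink (a point): Centre of the dark finned heat sink (60 x, 32 y, 46 mm high) of the power board with two terminal blocks. 0.3 kg board: aluminium plate 120 x, 80 y, 5 mm thick, green circuit on top; the sink stands in its middle, 6 to 52 mm above the underside, this point at 29 mm. Grip it across y. z = up from the board, x = lengthwise, from terminal-block end to the end with two black capacitors (27 mm high).
- board2_term (a point): Top middle of the terminal blocks of that board (two terminal blocks, tan, each 18 x 20 x 16 mm): 46 mm from the board centre along its -x, 21.5 mm above its underside. The boards start flat on the bench, blocks roughly towards the robot.
- nest2_seat (a point): Floor centre of the test rack nest with two black studs (14 mm wide) on the ledge behind its upper end (117 mm high); 74 mm above the bench. Floor slopes 30 deg, low end to the robot: x = up the slope, y = across, z = square out of it. Pocket 126 x, 86 y mm inside, walls 8 mm high; a seated sink centre is 29 mm out along z. Nests: fixed, 130 mm apart, any order.
- board3_sink (a point): Centre of the dark finned heat sink (60 x, 32 y, 46 mm high) of the power board with three terminal blocks. 0.3 kg board: aluminium plate 120 x, 80 y, 5 mm thick, green circuit on top; the sink stands in its middle, 6 to 52 mm above the underside, this point at 29 mm. Grip it across y. z = up from the board, x = lengthwise, from terminal-block end to the end with two black capacitors (27 mm high).
- board3_term (a point): Top middle of the terminal blocks of that board (three terminal blocks, tan, each 18 x 20 x 16 mm): 46 mm from the board centre along its -x, 21.5 mm above its underside. The boards start flat on the bench, blocks roughly towards the robot.
- nest3_seat (a point): Floor centre of the test rack nest with three black studs (14 mm wide) on the ledge behind its upper end (117 mm high); 74 mm above the bench. Floor slopes 30 deg, low end to the robot: x = up the slope, y = across, z = square out of it. Pocket 126 x, 86 y mm inside, walls 8 mm high; a seated sink centre is 29 mm out along z. Nests: fixed, 130 mm apart, any order.
- screwdriver: Bystander: black-handled screwdriver, 180 mm, lying on the bench at the left. Origin at its underside.
- flux_bottle: Bystander: white bottle, 56 mm wide, 120 mm high, standing on the bench at the right. Origin at the centre of its underside.
- parts_bin: Bystander: grey open parts bin, 130 x 100 x 50 mm, on the bench at the right. Origin at the centre of its underside.

How it is judged:
On the way, in this order (a step that is already met when the one before it is completed fails the run):
1. the board with one terminal block lies flat in the nest with one stud, blocks at the low end, released (x of board1_sink in the frame of nest1_seat between -0.005 and 0.005 m and y of board1_sink in the frame of nest1_seat between -0.005 and 0.005 m and z of board1_sink in the frame of nest1_seat between 0.026 and 0.0315 m and angle between the z axis of board1_sink and the z axis of nest1_seat, either way round below 0.05 rad and x of board1_term in the frame of nest1_seat below 0 m and contact force between the fingers and board1 below 0.1 N), for 0.2 s.
2. the board with two terminal blocks lies flat in the nest with two studs, blocks at the low end, released (x of board2_sink in the frame of nest2_seat between -0.005 and 0.005 m and y of board2_sink in the frame of nest2_seat between -0.005 and 0.005 m and z of board2_sink in the frame of nest2_seat between 0.026 and 0.0315 m and angle between the z axis of board2_sink and the z axis of nest2_seat, either way round below 0.05 rad and x of board2_term in the frame of nest2_seat below 0 m and contact force between the fingers and board2 below 0.1 N), for 0.2 s.
3. the board with three terminal blocks lies flat in the nest with three studs, blocks at the low end, released (x of board3_sink in the frame of nest3_seat between -0.005 and 0.005 m and y of board3_sink in the frame of nest3_seat between -0.005 and 0.005 m and z of board3_sink in the frame of nest3_seat between 0.026 and 0.0315 m and angle between the z axis of board3_sink and the z axis of nest3_seat, either way round below 0.05 rad and x of board3_term in the frame of nest3_seat below 0 m and contact force between the fingers and board3 below 0.1 N), for 0.2 s.
At the end, for the whole second after the job is handed in: Each board lies in the nest whose studs equal its terminal blocks: heat sink centre within 5 mm of the pocket centre in x and y and 26 to 31.5 mm above its floor, flat on the slope within 0.05 rad, terminal blocks at the low end, at rest (under 0.02 m/s), not touched by the fingers (all of step 1 and all of step 2 and all of step 3 and linear speed of each of board1, board2, board3 below 0.02 m/s).
It fails at once if a board is dropped (in free fall faster than 0.5 m/s) ((linear speed of board1 above 0.5 m/s and contact force between board1 and anything else below 0.02 N) or (linear speed of board2 above 0.5 m/s and contact force between board2 and anything else below 0.02 N) or (linear speed of board3 above 0.5 m/s and contact force between board3 and anything else below 0.02 N)).
It fails at once if the screwdriver, the bottle or the parts bin is moved by more than 30 mm (distance of any of screwdriver, flux_bottle, parts_bin from where it was at the start of the episode above 0.03 m).
It also fails if it takes over 67 s, if anything falls off the work surface, if the arm or the gripper's body presses on something with over 40 N, if the wrist force passes 120 N, or if a joint passes its speed limit or range.

### The arm

A 7-joint arm with a two-finger parallel gripper is mounted at the origin on the work surface. World frame = base frame: x ahead of the robot, y to its left, z up, the work surface at z = 0. Lengths are in m, angles in rad, forces in N, time in s.
With the tool pointing down it reaches from about 0.4 to 0.9 m from the base axis. Payload 5.5 kg.
Tool frame: the origin (TCP) lies at the very end of the fingers, on their centre line; the grasp point (between the pads) lies 19 mm behind it; z points along the fingers, y is the direction in which the jaws open and shut (so a half turn about z gives the same grasp; the last joint's range is limited). The gripper opens to 85 mm and grips with 20 to 120 N. Pads are 22 mm wide; open, the fingers measure 114 mm over their backs; the gripper's body (76 mm by 85 mm) begins 54 mm behind the grasp point. The pads swing forward as they close: fully open they stand 13 mm farther back than shut.
Start: joints at [1.546, 0.501, -0.427, 1.55, 0.221, 1.138, -0.21], TCP at [0.185, -0.623, 0.207] pointing down, gripper open.
Joint ranges: [-2.88, 2.88], [-0.31, 2.03], [-1.54, 1.56], [0.2, 2.42], [-1.41, 4.55], [0.19, 2.02], [-2.57, 2.57]. Speed limits (rad/s): [2.57, 2.57, 3.14, 3.14, 3.14, 3.14, 3.14].

### API

Orientations are given as a unit quaternion [x, y, z, w].
In Python, from rig import robot gives the robot as it stands. The module is installed in compiled form; this text tells all that it offers. Calls block until the motion is done:
- robot.goto(position, orientation): joint-space move of the TCP to a pose.
- robot.move_l(position, velocity=0.15, rotation=None): straight line of the TCP; rotation=None keeps the orientation; velocity is the mean speed in m/s.
- robot.goto_joints(angles): joint-space move.
- robot.move_gripper(opening, f_grip=None): finger opening in m; f_grip is the grip in N (None keeps the last); returns when the fingers have stopped.
- robot.hold(seconds).
- robot.ik(position, orientation): joint angles nearest the present ones, or None.
- robot.read_state(): the state.
- robot.capture(name): name is "side" or "top" or "wrist"; returns a dict with "img" (384x512x3 uint8, red, green, blue), "z_map" (384x512 float32, m along the optical axis (not along the pixel's ray), 0 where there is no reading), "fx", "fy", "cx", "cy" (pixels), "k1" (the pictures are not rectified: a ray, as slopes to the right and down, at radius r is drawn at 1 + k1 r^2 times it, then the intrinsics apply), "pose" (4x4, takes a point from camera to world coordinates). Camera axes: x right, y up, looking along -z (the intrinsics and any distortion apply to the point x, -y, -z); pixel columns grow to the right and rows downward; lengths in m; the calibration is good to about 2 mm. A picture is of the moment at which its call begins.
A pose or a line that the arm cannot do raises robot.Unreachable and nothing moves.
- robot.hand_in(): hands the job in, once; it reports no verdict.
The state is a dict: "time_s": time; "joints": joint angles; "dq": joint speeds; "tau": joint torques, N m; "position": TCP position; "ee_rot": TCP orientation; "wrist_force": force on the tool from outside, world axes, zero at the start; "ft_torque": the same for the moment, N m; "opening": finger opening in m.
Only numpy, scipy, OpenCV 4.12 (cv2) and the standard library are available. Lean on these libraries where they do the work, as an engineer would, in place of code of your own. Each camera call takes 0.05 s, during which the arm holds its last target. There are 200 camera calls.

## Working session

There is one attempt and no reset: what is moved stays moved. The work goes in short steps, each a Python script; the robot and the scene stay as the last script left them, time stands still between calls to the robot, and variables do not carry over. Pictures are saved under pics/ and viewed, about 8 in all and at most 12, crops included, and the job is handed in when it is done.

```bash
mkdir -p pics; cat > h.py <<'E'
import numpy as np, cv2, pickle
from rig import robot
def cap(name,fn):
    c=robot.capture(name); pickle.dump(c,open(f'pics/{fn}.pkl','wb')); cv2.imwrite(f'pics/{fn}.png',c['img'][:,:,::-1]); return c
def load(fn): return pickle.load(open(f'pics/{fn}.pkl','rb'))
def rays(c,uv):
    K=np.array([[c['fx'],0,c['cx']],[0,c['fy'],c['cy']],[0,0,1.]])
    p=cv2.undistortPoints(np.array(uv,float).reshape(-1,1,2),K,np.array([c['k1'],0,0,0.]))[:,0]
    return np.c_[p[:,0],-p[:,1],-np.ones(len(p))]
def world(c,uv,z=None):
    """z None: use depth map; else intersect with plane z"""
    r=rays(c,uv); R=np.array(c['pose'])[:3,:3]; t=np.array(c['pose'])[:3,3]
    if z is None:
        d=np.array([c['z_map'][int(round(v)),int(round(u))] for u,v in uv])
        return (r*d[:,None])@R.T+t
    w=r@R.T; return t+w*((z-t[2])/w[:,2])[:,None]
def cloud(c):
    v,u=np.mgrid[0:384,0:512]; uv=np.c_[u.ravel(),v.ravel()]
    return world(c,uv).reshape(384,512,3)
E
python3 - <<'E'
from h import *
for n in('top','side'):
    c=cap(n,n); print(n,c['pose'],c['fx'],c['cx'],c['cy'],c['k1'])
a=cv2.imread('pics/top.png'); cv2.imwrite('pics/top2.png',cv2.resize(a,(800,600),interpolation=cv2.INTER_CUBIC))
print(robot.read_state())
E
```

```text
top [[ 0.01438715  0.9954206  -0.09450308  0.42278719]
 [-0.99989372  0.01410002 -0.00370542  0.02832667]
 [-0.00235596  0.09454635  0.99551767  1.34533015]
 [ 0.          0.          0.          1.        ]] 415.8242268527214 253.39760401884016 200.76262665148064 -0.005865814863476759
side [[-0.97256516  0.14964117 -0.17811379  0.2748621 ]
 [-0.2320315  -0.56908319  0.78886356  1.09320587]
 [ 0.01668491  0.80854922  0.58819195  0.87110478]
 [ 0.          0.          0.          1.        ]] 439.870250279997 260.1590663839494 187.07169741775039 0.05035650465589278
{'time_s': 0.1, 'joints': array([ 1.54618948,  0.50178955, -0.42681231,  1.55136176,  0.22082174,
        1.13828103, -0.21026351]), 'dq': array([-0.00021287, -0.00196287, -0.0013476 , -0.00211577,  0.0001258 ,
       -0.00023178,  0.00053111]), 'tau': array([-1.16907485e-02, -5.70809519e+01, -5.83874077e+00, -2.81750929e+01,
        1.05308119e-02,  5.45397823e-03, -3.46036714e-06]), 'position': array([ 0.18427428, -0.62263035,  0.2061345 ]), 'ee_rot': array([ 9.89656093e-01,  1.43457401e-01, -1.00187314e-04, -8.84608117e-04]), 'wrist_force': array([-0.00236754,  0.46894237, -0.48164171]), 'ft_torque': array([-0.00954573,  0.04801849,  0.00682581]), 'opening': 0.08530628089471662}
```

View pics/top2.png

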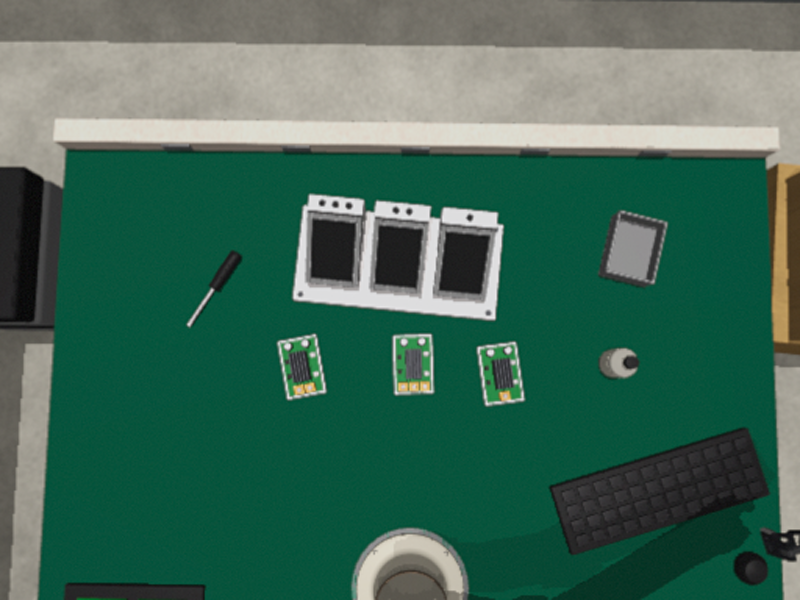

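View pics/side.png

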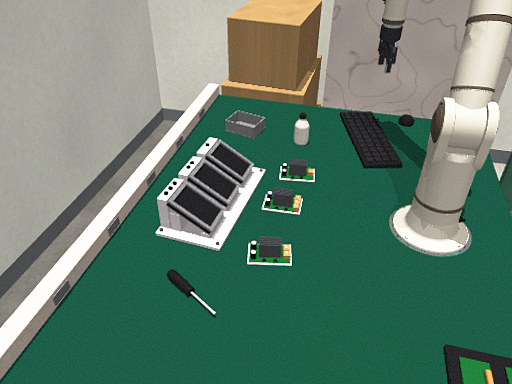

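Top view (800x600): nests left to right have 3, 2 and 1 studs (about (335,250), (400,257), (465,263)). Boards left to right have 2, 3 and 1 blocks (about (302,367), (413,365), (500,374)). Next I'll enlarge that area and get positions.

```bash
python3 - <<'E'
from h import *
c=load('top'); a=cv2.imread('pics/top.png')[115:265,175:345]
cv2.imwrite('pics/crop1.png',cv2.resize(a,None,fx=4,fy=4,interpolation=cv2.INTER_CUBIC))
P=cloud(c)
g=lambda u,v:P[int(v/1.5625),int(u/1.5625)].round(4)
for n,(u,v) in dict(b2=(302,367),b3=(413,365),b1=(502,374),n3=(335,250),n2=(400,257),n1=(465,263),bench=(360,400)).items(): print(n,g(u,v))
# boards: bright/any objects above bench, depth rather coarse -> sink tops
for n,(u,v) in dict(b2=(302,367),b3=(413,365),b1=(502,374)).items():
    u0,v0=int(u/1.5625),int(v/1.5625); q=P[v0-22:v0+22,u0-18:u0+18].reshape(-1,3)
    s=q[(q[:,2]>.04)]; print(n,'sink',len(s),s.mean(0).round(4),s.min(0).round(3),s.max(0).round(3))
    hsv=cv2.cvtColor(c['img'],cv2.COLOR_RGB2HSV)[v0-28:v0+28,u0-24:u0+24]
    bg=(hsv[...,0]>70)&(hsv[...,0]<90)&(hsv[...,2]<115)&(hsv[...,1]>150)
    m=(~bg).astype(np.uint8); k,l,st,_=cv2.connectedComponentsWithStats(m); i=1+st[1:,4].argmax()
    y,x=np.where(l==i); w=world(c,np.c_[x+u0-24,y+v0-28],.003)[:,:2]
    r=cv2.minAreaRect((w*1000).astype(np.float32)); print('  rect mm',r)
for n,(u,v) in dict(n3=(335,250),n2=(400,257),n1=(465,263)).items():
    u0,v0=int(u/1.5625),int(v/1.5625); q=P[v0-18:v0+18,u0-12:u0+12].reshape(-1,3)
    A=np.c_[q[:,:2],np.ones(len(q))]; s=np.linalg.lstsq(A,q[:,2],rcond=None)[0]
    print(n,'slope',np.degrees(np.arctan(np.hypot(*s[:2]))),'yaw',np.degrees(np.arctan2(s[1],s[0])),'res',np.std(A@s-q[:,2]))
E
```

```text
b2 [0.4393 0.2191 0.0515]
b3 [ 0.4457 -0.0013  0.0477]
b1 [ 0.4297 -0.181   0.0327]
n3 [0.6693 0.1574 0.0709]
n2 [0.6578 0.0266 0.0748]
n1 [ 0.6476 -0.1006  0.0719]
bench [ 0.3712  0.1061 -0.0032]
b2 sink 157 [0.4385 0.2126 0.14  ] [0.408 0.028 0.04 ] [0.471 0.247 1.345]
  rect mm ((438.7177734375, 227.25271606445312), (128.17254638671875, 86.65800476074219), 11.657187461853027)
b3 sink 107 [ 0.4485 -0.0016  0.099 ] [ 0.421 -0.017  0.04 ] [0.477 0.028 1.345]
  rect mm ((447.49371337890625, -2.224029541015625), (128.2735137939453, 86.6288070678711), 2.367008924484253)
b1 sink 160 [ 0.4309 -0.1742  0.0978] [ 0.402 -0.2    0.04 ] [0.461 0.028 1.345]
  rect mm ((430.5068664550781, -182.3451385498047), (128.10592651367188, 87.08712005615234), 8.209774017333984)
n3 slope 56.25273545016455 yaw -117.76471563285827 res 0.07756989837233356
n2 slope 38.563858401184206 yaw -178.87750142524615 res 0.08388152176391966
n1 slope 37.93940269458347 yaw 101.4824628871265 res 0.06095073808194485
```

View pics/crop1.png

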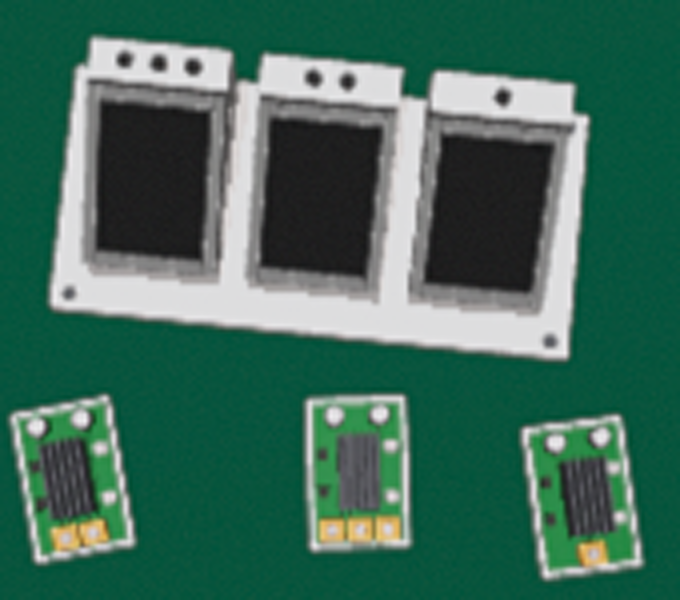

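Crop (4x, offset (175,115)): the black pocket floors run about (100,97)-(208,262), (265,118)-(380,278) and (428,135)-(552,295). The boards' blocks are at the bottom edge. The tops of boards 2, 3 and 1 all lean left, so their yaws are about +11.7, +2.4 and +8.2 deg. Next come the pocket poses from the dark floors, then reachability, then moving over board 1 and on to the rack for a wrist look.

```bash
cat >> h.py <<'E'
from scipy.spatial.transform import Rotation as Rn
def Rz(d): return Rn.from_euler('z',d,degrees=True).as_matrix()
def nestR(yaw): # columns x up slope,y across,z out
    return Rz(yaw)@Rn.from_euler('y',-30,degrees=True).as_matrix()
def tool(Rb): return Rn.from_matrix(Rb@np.diag([1,-1,-1.])).as_quat()
def pocket(c,ctr,yaw,thr=60,it=4):
    """dark floor -> rect on the floor plane, in the nest frame; ctr updated"""
    ctr=np.array(ctr,float); T=np.array(c['pose'])
    v,u=np.mgrid[0:384,0:512]; uv=np.c_[u.ravel(),v.ravel()]; r=rays(c,uv)@T[:3,:3].T; t=T[:3,3]
    dark=(c['img'].max(2)<thr).ravel()
    for _ in range(it):
        R=nestR(yaw); s=((ctr-t)@R[:,2])/(r@R[:,2]); p=(t+r*s[:,None]-ctr)@R
        m=dark&(s>0)&(abs(p[:,0])<72)&(abs(p[:,0])<.072)&(abs(p[:,1])<.05)
        k,l,st,_=cv2.connectedComponentsWithStats(m.reshape(384,512).astype(np.uint8)); i=1+st[1:,4].argmax()
        q=p[(l==i).ravel()][:,:2]*1000
        (cx,cy),(w,h),a=cv2.minAreaRect(q.astype(np.float32))
        if a>45: a-=90; w,h=h,w
        ctr=ctr+R@np.array([cx,cy,0])/1000
        ctr[2]=.074; yaw=yaw+a
        lo,hi=np.percentile(q,1,axis=0),np.percentile(q,99,axis=0)
    return ctr,yaw,(w,h,a,cx,cy),lo.round(1),hi.round(1)
E
python3 - <<'E'
from h import *
c=load('top')
for n,g in dict(n3=(.669,.157,.074),n2=(.658,.027,.074),n1=(.648,-.1006,.074)).items():
    ctr,yaw,i,lo,hi=pocket(c,g,-4.7); print(n,ctr.round(4),yaw,np.round(i,2),lo,hi)
    q=tool(nestR(yaw)); print(robot.ik(ctr+nestR(yaw)@[0,0,.014],q), robot.ik(ctr+nestR(yaw)@[0,0,.12],q))
for b,p in dict(b1=(.4305,-.1823,8.2),b2=(.4387,.2273,11.7),b3=(.4475,-.0022,2.4)).items(): print(b,robot.ik([p[0],p[1],.014],tool(Rz(p[2]))))
robot.goto([.4305-.03,-.1823,.30],tool(Rz(8.2))); cap('wrist','w1')
print(robot.read_state()['time_s'])
E
```

```text
n3 [0.6686 0.1621 0.074 ] -4.958251183957327 [120.71  83.69  -0.    -0.    -0.  ] [-59.3 -40.9] [58.8 40.6]
[-1.11818008  0.65219488  0.89736282  2.07096043 -1.04533841  0.27016325
 -1.14110075] [-0.88208747  0.25334944  0.46550538  2.11938576  0.4215047   0.36935407
 -2.47455535]
n2 [0.6573 0.0322 0.074 ] -4.867770385742188 [120.63  83.95  -0.    -0.    -0.  ] [-59.3 -41.2] [59.1 41.1]
[-0.76475131  0.51274283  0.72708774  2.16552541 -1.30357897  0.20148212
 -0.60235043] [-0.41719583  0.15762781  0.23939924  2.21488574  0.35995526  0.2846792
 -2.16699804]
n1 [ 0.6463 -0.098   0.074 ] -4.951709695578029 [121.03  83.59   0.    -0.     0.  ] [-59.5 -41. ] [59.3 41. ]
[-0.25936601  0.43399903  0.44759308  2.17374882 -1.37134423  0.19460903
 -0.23952794] [ 0.80631173  0.20701608 -0.74118227  2.20340527  0.46253486  0.28488371
 -1.95625619]
b1 [ 0.80178402  0.51963985 -0.54558339  2.12567084  0.46459315  0.61272227
 -1.49994723]
b2 [ 0.02680374  0.59581803 -0.68531693  2.05977833  0.59339155  0.68825905
 -2.41491382]
b3 [ 0.54300502  0.53981854 -0.70827255  2.16812351  0.59905993  0.63474246
 -2.1222306 ]
1.9667
```

View pics/w1.png

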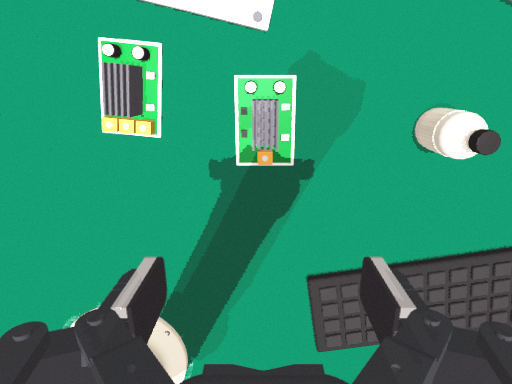

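Wrist view: board 1 (one block) has corners (235,76), (296,76), (295,165) and (236,165), upright in the picture, so its yaw is right. I'll check its position, then fit a small kinematic model from `ik` samples, because joint 6 is near its limit at the nest pose.

```bash
cat > kin.py <<'E'
import numpy as np
from scipy.spatial.transform import Rotation as Rn
from scipy.optimize import least_squares
LO=np.array([-2.88,-.31,-1.54,.2,-1.41,.19,-2.57]);HI=np.array([2.88,2.03,1.56,2.42,4.55,2.02,2.57])
AX='zyzyzyz'
def frames(q):
    R=np.eye(3);o=[R]
    for a,x in zip(AX,q): R=R@Rn.from_euler(a,x).as_matrix(); o.append(R)
    return o
def lin(q): return np.hstack(frames(q))   # p = lin @ t(24)
def fk(q,t): F=frames(q); return np.hstack(F)@t,F[-1]
def best(pos,quat,t,seeds=25,rng=np.random.default_rng(0),near=None):
    Rt=Rn.from_quat(quat).as_matrix(); out=[]
    def f(q):
        p,R=fk(q,t); return np.r_[(p-pos)*5,Rn.from_matrix(R.T@Rt).as_rotvec()]
    for i in range(seeds):
        q0=rng.uniform(LO+.05,HI-.05) if near is None else np.clip(near+rng.normal(0,.15,7),LO+.03,HI-.03)
        s=least_squares(f,q0,bounds=(LO+.02,HI-.02),max_nfev=60)
        if s.cost<1e-7: out.append((min(np.minimum(s.x-LO,HI-s.x)),s.x))
    return sorted(out,key=lambda o:-o[0])
E
python3 - <<'E'
from h import *; from kin import *
c=load('w1'); w=world(c,[(235,76),(295.5,76),(295,165),(236,165)],.004); print(w.round(4),w.mean(0).round(4)); d=(w[0]+w[1]-w[2]-w[3])/2; print(np.linalg.norm(d),np.degrees(np.arctan2(d[1],d[0])))
A=[];b=[];e=[]; rng=np.random.default_rng(1)
for i in range(30):
    p=[rng.uniform(.4,.7),rng.uniform(-.3,.3),rng.uniform(.05,.4)]; Q=Rn.from_euler('xyz',[180,rng.uniform(-20,20),rng.uniform(-40,40)],degrees=True)
    q=robot.ik(p,Q.as_quat())
    if q is None: continue
    e.append(np.degrees((Rn.from_matrix(frames(q)[-1]).inv()*Q).magnitude())); A.append(lin(q)); b.append(p)
A=np.vstack(A);b=np.hstack(b); t=np.linalg.lstsq(A,b,rcond=None)[0]
print('ang err',max(e),'pos err',abs(A@t-b).max()); print(t.reshape(-1,3).round(3)); np.save('t.npy',t)
yaw=-4.93
for n,ctr in dict(n1=(.6463,-.098,.074),n2=(.6573,.0322,.074),n3=(.6686,.1621,.074)).items():
  for d in (0,12):   # tool pitched back by d deg relative to the nest normal
    R=nestR(yaw)@Rn.from_euler('y',d,degrees=True).as_matrix()
    for f in (0,1):
      RR=R@np.diag([-1,-1,1]) if f else R
      for h in(.014,.10):
        s=best(np.array(ctr)+nestR(yaw)@[0,0,h],tool(RR),t,10); print(n,d,f,h,len(s),[ (round(a,2),x.round(2).tolist()) for a,x in s[:1]])
E
```

```text
[[ 0.4813 -0.1351  0.004 ]
 [ 0.4924 -0.2127  0.004 ]
 [ 0.3757 -0.2321  0.004 ]
 [ 0.364  -0.1503  0.004 ]] [ 0.4283 -0.1825  0.004 ]
0.11821114173688983 8.41207756342595
ang err 163.7945647279615 pos err 0.13823037040974256
[[ 0.946 -0.042  0.172]
 [-0.716  0.026  0.172]
 [ 0.669  0.026  0.263]
 [-0.494 -0.098  0.263]
 [ 0.677 -0.098  0.195]
 [-0.512  0.081  0.195]
 [ 0.304  0.081  0.116]
 [-0.037 -0.029  0.116]]
n1 0 0 0.014 2 [(np.float64(0.4), [0.29, 0.32, 0.41, 1.51, -0.57, 0.99, -2.17])]
n1 0 0 0.1 0 []
n1 0 1 0.014 3 [(np.float64(0.55), [-0.47, 0.24, 0.93, 1.74, -0.58, 0.85, 0.79])]
n1 0 1 0.1 2 [(np.float64(0.52), [0.11, 0.59, -0.75, 1.68, 0.97, 0.71, -1.04])]
n1 12 0 0.014 3 [(np.float64(0.43), [0.33, 0.61, 1.0, 1.07, -0.81, 1.59, -1.91])]
n1 12 0 0.1 1 [(np.float64(0.03), [0.77, 0.73, 1.18, 0.66, -1.1, 1.99, -1.75])]
n1 12 1 0.014 6 [(np.float64(0.72), [-0.01, 0.92, -0.76, 1.36, 0.93, 0.91, -0.91])]
n1 12 1 0.1 2 [(np.float64(0.62), [0.37, 0.53, -0.8, 1.71, 0.62, 0.81, -0.59])]
n2 0 0 0.014 6 [(np.float64(0.71), [-0.6, 0.93, -0.6, 1.09, 1.02, 1.05, 1.86])]
n2 0 0 0.1 4 [(n
[... 494 characters left out ...]
0.69), [-0.17, 0.81, -0.85, 1.45, 0.95, 1.03, -1.17])]
n3 0 0 0.014 4 [(np.float64(0.9), [-0.97, 0.9, -0.46, 1.2, 0.99, 1.09, 1.5])]
n3 0 0 0.1 6 [(np.float64(0.88), [-0.7, 0.8, -0.66, 1.29, 1.05, 1.13, 1.62])]
n3 0 1 0.014 4 [(np.float64(0.73), [-0.96, 1.04, -0.56, 1.26, 1.19, 1.06, -1.84])]
n3 0 1 0.1 4 [(np.float64(0.79), [-0.72, 0.96, -0.75, 1.33, 1.26, 1.12, -1.73])]
n3 12 0 0.014 4 [(np.float64(0.5), [-0.96, 1.29, -0.92, 0.7, 1.2, 1.36, 1.66])]
n3 12 0 0.1 3 [(np.float64(0.7), [-0.47, 0.69, -0.66, 1.47, 0.77, 1.02, 1.87])]
n3 12 1 0.014 1 [(np.float64(0.42), [-0.75, 0.61, -0.23, 1.83, 0.67, 0.61, -1.38])]
n3 12 1 0.1 4 [(np.float64(0.55), [-0.54, 1.08, -0.99, 1.22, 1.21, 1.24, -1.52])]
```

Board 1 agrees between cameras to 2 mm. My axis signs and base yaw are wrong, so I'll identify those.

```bash
cat > fit.py <<'E'
from h import *; import kin, itertools
from kin import least_squares
rng=np.random.default_rng(1); D=[]
s0=robot.read_state(); D.append((s0['joints'],s0['position'],Rn.from_quat(s0['ee_rot'])))
for i in range(40):
    p=[rng.uniform(.4,.7),rng.uniform(-.3,.3),rng.uniform(.05,.4)]; Q=Rn.from_euler('xyz',[180,rng.uniform(-20,20),rng.uniform(-40,40)],degrees=True)
    q=robot.ik(p,Q.as_quat())
    if q is not None: D.append((q,p,Q))
q=np.array([d[0] for d in D]); QQ=Rn.concatenate([d[2] for d in D])
def mk(S,x,q):
    R=Rn.from_euler('z',x[0])
    for k in range(7): R=R*Rn.from_euler('zyzyzyz'[k],S[k]*q[:,k]+ (x[2+k] if 0<k<6 else 0))
    return R*Rn.from_euler('z',x[1])
res=[]
for s in itertools.product([1,-1],repeat=6):
    S=(s[0],1)+s[1:]
    for b in (0,np.pi/2,np.pi,-np.pi/2):
        x0=np.zeros(9);x0[0]=b
        f=lambda x:(mk(S,x,q).inv()*QQ).as_rotvec().ravel()
        r=least_squares(f,x0,max_nfev=40); res.append((r.cost,S,r.x))
res.sort(key=lambda r:r[0])
for r in res[:3]: print(r[0],r[1],r[2].round(3))
E
python3 fit.py
```

```text
2.139519721251494e-21 (-1, 1, -1, -1, -1, 1, -1) [ -0.      1.571 -17.62   -0.      3.142   0.     -3.142   0.      0.   ]
2.139527111522499e-21 (-1, 1, -1, -1, 1, 1, -1) [-0.     1.571 18.323 -0.    -3.142 -3.142 -3.142 -3.142  0.   ]
2.139532502979528e-21 (-1, 1, -1, -1, -1, -1, -1) [-0.    -1.571 -5.939 -0.    -3.142  0.     0.    -0.     0.   ]
```

```bash
python3 - <<'E'
s=open('kin.py').read()
s=s.replace("    return o\n","    o[-1]=R@Rn.from_euler('z',np.pi/2).as_matrix(); return o\n",1).replace("for a,x in zip(AX,q)","for a,x in zip(AX,SG*np.asarray(q)+OF)").replace("AX='zyzyzyz'","AX='zyzyzyz'; SG=np.array([-1,1,-1,-1,-1,1,-1]); OF=np.array([0,0,np.pi,0,-np.pi,0,0])")
open('kin.py','w').write(s)
E
cat > go.py <<'E'
from h import *; from kin import *
D=[];rng=np.random.default_rng(1)
for i in range(40):
    p=[rng.uniform(.4,.7),rng.uniform(-.3,.3),rng.uniform(.05,.4)]; Q=Rn.from_euler('xyz',[180,rng.uniform(-20,20),rng.uniform(-40,40)],degrees=True)
    q=robot.ik(p,Q.as_quat())
    if q is not None: D.append((lin(q),p))
A=np.vstack([d[0] for d in D]);b=np.hstack([d[1] for d in D]); t=np.linalg.lstsq(A,b,rcond=1e-9)[0]
print('pos err',abs(A@t-b).max()); np.save('t.npy',t)
yaw=-4.93
for n,ctr in dict(n1=(.6463,-.098,.074),n2=(.6573,.0322,.074),n3=(.6686,.1621,.074)).items():
  for d in (0,15):
    R=nestR(yaw)@Rn.from_euler('y',d,degrees=True).as_matrix()
    for f in (0,1):
      RR=R@np.diag([-1,-1,1]) if f else R
      s=best(np.array(ctr)+nestR(yaw)@[0,0,.014],tool(RR),t,12); print(n,d,f,len(s),[ (round(a,2),x.round(2).tolist()) for a,x in s[:1]])
E
python3 go.py
```

```text
pos err 2.8165247911715596e-11
n1 0 0 0 []
n1 0 1 3 [(np.float64(0.27), [0.93, 0.62, -0.99, 2.14, 1.5, 0.46, 0.31])]
n1 15 0 3 [(np.float64(0.32), [-0.15, 0.48, 0.33, 1.94, -0.33, 0.51, -1.26])]
n1 15 1 5 [(np.float64(0.5), [0.8, 0.64, -0.9, 1.9, 0.83, 0.69, 0.93])]
n2 0 0 1 [(np.float64(0.04), [-0.82, 0.54, 0.8, 2.17, -1.37, 0.24, -0.55])]
n2 0 1 9 [(np.float64(0.29), [0.5, 0.54, -0.8, 2.13, 1.48, 0.48, 0.04])]
n2 15 0 4 [(np.float64(0.35), [-0.58, 0.53, 0.59, 1.93, -0.48, 0.54, -1.37])]
n2 15 1 6 [(np.float64(0.53), [0.58, 0.67, -0.93, 1.89, 0.93, 0.75, 0.64])]
n3 0 0 1 [(np.float64(0.1), [-1.23, 0.77, 1.08, 2.07, -1.31, 0.41, -0.95])]
n3 0 1 7 [(np.float64(0.32), [0.02, 0.52, -0.54, 2.03, 1.32, 0.51, -0.06])]
n3 15 0 5 [(np.float64(0.37), [-0.71, 0.56, 0.48, 1.84, -0.28, 0.56, -1.76])]
n3 15 1 7 [(np.float64(0.44), [-0.05, 0.55, -0.38, 1.81, 0.54, 0.63, 0.72])]
```

Kinematics are exact now. The half-turned grasp gives good joint margins at all three nests, so I'll use that. First, one wrist look over the rack to refine the pockets.

```bash
python3 - <<'E'
from h import *
robot.goto([.55,.03,.33],tool(Rz(-5))); c=cap('wrist','w2')
print(np.array(c['pose']).round(3),c['fx'],robot.read_state()['time_s'])
for n,g in dict(n3=(.6686,.1621,.074),n2=(.6573,.0322,.074),n1=(.6463,-.098,.074)).items():
  for thr in (50,60,75):
    ctr,yaw,i,lo,hi=pocket(c,g,-4.93,thr); print(n,thr,ctr.round(4),round(yaw,2),np.round(i[:2],1),lo,hi)
E
```

```text
[[-0.088  0.946  0.311  0.629]
 [-0.996 -0.084 -0.026  0.022]
 [ 0.001 -0.313  0.95   0.497]
 [ 0.     0.     0.     1.   ]] 339.227414535706 3.0417
n3 50 [0.6677 0.164  0.074 ] -5.24 [123.3  85.4] [-60.1 -41.6] [61.3 41.3]
n3 60 [0.6674 0.1647 0.074 ] -4.87 [124.7  87.2] [-59.9 -42.6] [61.4 42.4]
n3 75 [0.666  0.1647 0.074 ] -4.87 [127.5  87.7] [-58.3 -42.8] [62.8 42.7]
n2 50 [0.6561 0.0327 0.074 ] -4.98 [123.7  86.8] [-59.  -42.5] [61.7 42.4]
n2 60 [0.6561 0.0327 0.074 ] -4.86 [124.   87.1] [-60.3 -42.6] [61.7 42.6]
n2 75 [0.6564 0.0327 0.074 ] -4.83 [124.8  87.5] [-60.8 -42.9] [61.5 42.8]
n1 50 [ 0.6447 -0.0986  0.074 ] -4.65 [124.2  85.4] [-59.  -41.7] [62.1 41.6]
n1 60 [ 0.6444 -0.0991  0.074 ] -4.86 [126.3  87.1] [-58.6 -42.3] [62.2 42.3]
n1 75 [ 0.6437 -0.0991  0.074 ] -4.9 [127.7  87.8] [-59.3 -42.9] [62.9 42.8]
```

View pics/w2.png

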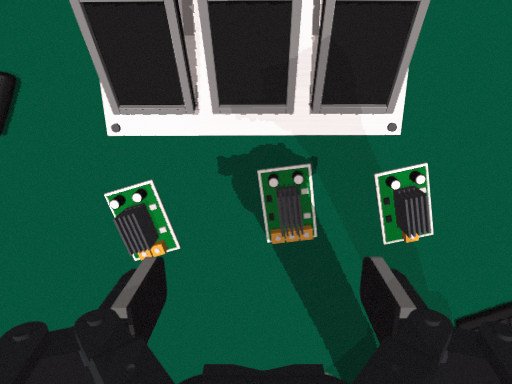

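The wrist look shows all three pockets, with floor lower edges near rows 105-110. It agrees with the top camera to about 2 mm, so I take nest 2 at (0.658, 0.0325), yaw -4.9, with the others ±130 mm along y. Board corners read here: b2 (106,195), (152,181), (178,248), (134,260); b3 (258,171), (309,165), (316,236), (267,243); b1 (375,175), (427,165), (433,234), (384,244). Now I'll pick board 1 and take it to the pre-place pose.

```bash
cat > ops.py <<'E'
from h import *; from kin import best
t=np.load('t.npy'); YAW=-4.9; NR=nestR(YAW)
N2=np.array([.658,.0325,.074]); ya=NR[:,1]
NEST={1:N2-.13*ya,2:N2,3:N2+.13*ya}
F=np.diag([-1,-1,1.]); TZ=.014
def jn(p,q,near,seeds=10):
    s=best(np.array(p),q,t,seeds,near=near)
    return min(s,key=lambda o:abs(o[1]-near).max()-min(o[0],.15)*5)[1] if s else None
QP={1:[.93,.62,-.99,2.14,1.5,.46,.31],2:[.5,.54,-.8,2.13,1.48,.48,.04],3:[.02,.52,-.54,2.03,1.32,.51,-.06]}
def st(): s=robot.read_state(); return s['time_s'].__round__(2),s['position'].round(4),s['wrist_force'].round(1),round(s['opening'],4)
def pick(k,x,y,yaw):
    qt=tool(Rz(yaw)@F); qn=np.array(QP[k])
    qa=jn([x,y,.12],qt,np.array([.8,.4,-.9,2.1,.8,.6,1.2])); print('above',qa.round(2))
    robot.goto_joints(qa); robot.move_l([x,y,TZ],.2); print('down',st())
    robot.move_gripper(0.02,60); print('grip',st())
    robot.move_l([x,y,.23],.3); print('up',st())
def preplace(k,h=.10):
    qt=tool(NR@F); p=NEST[k]+NR@[0,0,TZ+h]
    q=jn(p,qt,np.array(QP[k]),14); print('pre',q.round(2)); robot.goto_joints(q); print(st())
E
python3 - <<'E'
from ops import *
c=load('w2')
for k,u in {2:[(106,195),(152,181),(178,248),(134,260)],3:[(258,171),(309,165),(316,236),(267,243)],1:[(375,175),(427,165),(433,234),(384,244)]}.items():
    w=world(c,u,.004); d=(w[0]+w[1]-w[2]-w[3])/2; e=(w[0]+w[3]-w[1]-w[2])/2; print(k,w.mean(0).round(4),np.linalg.norm(d).round(4),np.linalg.norm(e).round(4),np.degrees(np.arctan2(d[1],d[0])).round(2))
print(st()); pick(1,.4295,-.1823,8.3); preplace(1); cap('side','s1'); cap('wrist','w3')
a=np.hstack([cv2.imread('pics/s1.png')[60:300,120:376],cv2.imread('pics/w3.png')[::1][0:240]]); cv2.imwrite('pics/p3.png',a)
E
```

```text
2 [0.436  0.2286 0.004 ] 0.1167 0.0771 9.94
3 [ 0.4446 -0.001   0.004 ] 0.1188 0.0779 2.23
1 [ 0.4273 -0.1828  0.004 ] 0.1174 0.0787 8.14
(3.04, array([0.5497, 0.0278, 0.3294]), array([-1.2,  0.1, -0.7]), 0.0853)
above [ 1.16  0.42 -0.97  2.06  0.46  0.88  1.64]
down (6.8, array([ 0.4302, -0.182 ,  0.0144]), array([0.8, 1. , 0.9]), 0.0855)
grip (7.34, array([ 0.43  , -0.1827,  0.0149]), array([-1.8,  0.3,  7.3]), 0.0303)
up (8.21, array([ 0.428 , -0.1824,  0.2286]), array([-0.6,  0.2, -3. ]), 0.0303)
pre [ 1.18  0.39 -1.21  2.19  1.    0.43  0.72]
(9.23, array([ 0.5892, -0.0926,  0.1715]), array([-1.6,  0.3, -2.6]), 0.0306)
```

View pics/p3.png

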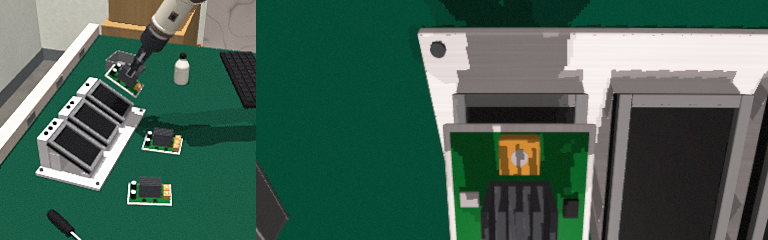

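Board 1 is held with its block end toward the low side, over nest 1. Its front edge runs (189,125)-(339,125) in the wrist picture. I'll check the offset in the grip and settling error, then lower in steps with force watch.

```bash
cat >> ops.py <<'E'
def gripoff(c,uv,s):
    """board-frame position of pixels on board top plane, taken from present tool pose"""
    R=Rn.from_quat(s['ee_rot']).as_matrix()@np.diag([1,-1,-1.])@F; o=s['position']-R@[0,0,TZ]
    T=np.array(c['pose']); r=rays(c,uv)@T[:3,:3].T; top=o+R@[0,0,.005]
    k=((top-T[:3,3])@R[:,2])/(r@R[:,2]); return (T[:3,3]+r*k[:,None]-o)@R
def nestpose(k):
    s=robot.read_state(); R=Rn.from_quat(s['ee_rot']).as_matrix()@np.diag([1,-1,-1.])@F
    return (NR.T@(s['position']-NEST[k]))*1000, np.degrees(Rn.from_matrix(NR.T@R).as_rotvec())
def lower(k,dx=0,dy=0,stop=5.):
    robot.hold(.15)
    for h in(.03,.004):
        robot.move_l(NEST[k]+NR@[dx,dy,TZ+h],.12 if h>.02 else .06)
    robot.hold(.15); f0=robot.read_state()['wrist_force']; print('near',nestpose(k)[0].round(2),nestpose(k)[1].round(2),st())
    for h in np.arange(.0025,-.0036,-.001):
        robot.move_l(NEST[k]+NR@[dx,dy,TZ+h],.03); robot.hold(.1)
        f=NR.T@(robot.read_state()['wrist_force']-f0); print('h',round(h*1000,1),f.round(1),nestpose(k)[0].round(2))
        if f[2]>stop: break
def release(k,dx=0,dy=0,op=.05):
    robot.move_gripper(op); robot.hold(.25); print('rel',st())
    robot.move_l(NEST[k]+NR@[dx,dy,.12],.2)
E
python3 - <<'E'
from ops import *
robot.hold(.1); s=robot.read_state(); print(nestpose(1)); print(gripoff(load('w3'),[(189,125),(339,125)],s).round(4))
lower(1); cap('wrist','w4'); cap('side','s4'); print(st())
a=np.hstack([cv2.resize(cv2.imread('pics/s4.png')[120:260,140:290],(450,420)),cv2.resize(cv2.imread('pics/w4.png'),(350,262))[:,:,:].repeat(1,0) if 0 else cv2.copyMakeBorder(cv2.resize(cv2.imread('pics/w4.png'),(350,262)),0,158,0,0,cv2.BORDER_CONSTANT)]); cv2.imwrite('pics/p4.png',a)
E
```

```text
(array([  0.18399274,  -0.98360236, 113.99361477]), array([-0.06682777,  0.00652734, -0.05943579]))
[[-0.0599 -0.0379  0.005 ]
 [-0.0599  0.0394  0.005 ]]
near [ 0.34 -0.09 18.4 ] [-0.01 -0.04  0.  ] (11.05, array([ 0.638 , -0.0964,  0.0901]), array([ 0.1, -0.2, -2.4]), 0.0304)
h 2.5 [-0.7  1.6  0.8] [ 0.03 -0.   16.52]
h 1.5 [ 0.   0.9 -0.5] [-0.02  0.02 15.46]
h 0.5 [-0.5  0.   9.1] [ 0.07  0.04 14.7 ]
(12.2, array([ 0.6396, -0.0963,  0.0868]), array([-5.4,  1.2,  4.3]), 0.0301)
```

View pics/p4.png

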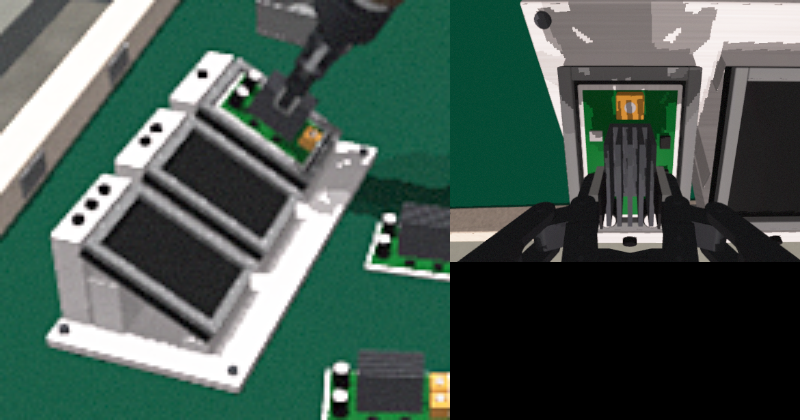

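Both views show board 1 down inside the pocket walls, block at the low end. Contact came 0.7 mm above nominal and the grip offset is about 0. I'll release it, then pick board 2 and bring it over nest 2.

```bash
python3 - <<'E'
from ops import *
release(1); cap('wrist','w5'); robot.move_gripper(.075); 
pick(2,.4377,.2277,11.3); preplace(2); robot.hold(.15); cap('wrist','w6'); cap('side','s6'); print(nestpose(2),st())
f=lambda n:cv2.imread(f'pics/{n}.png')
a=np.vstack([np.hstack([f('w5')[:290,:400],f('w6')[:290,:400]]),np.hstack([cv2.resize(f('s6')[100:250,140:340],(400,300)),np.zeros((300,400,3),np.uint8)])]); cv2.imwrite('pics/p5.png',a)
E
```

```text
rel (12.78, array([ 0.6397, -0.0964,  0.0866]), array([ 0.2,  0.6, -0.2]), 0.05)Traceback (most recent call last):
  File "<stdin>", line 3, in <module>
  File "ops.py", line 13, in pick
    qa=jn([x,y,.12],qt,np.array([.8,.4,-.9,2.1,.8,.6,1.2])); print('above',qa.round(2))
                                                                           ^^^^^^^^
AttributeError: 'NoneType' object has no attribute 'round'
```

```bash
python3 - <<'E'
s=open('ops.py').read()
s=s.replace("np.array([.8,.4,-.9,2.1,.8,.6,1.2]))","np.array([.76-np.arctan2(y,x),.42,-.97,2.06,.46,.88,np.clip(1.64+np.radians(8-yaw)+.4+np.arctan2(y,x),-2,2.2)]),20)")
s=s.replace("    return min(s","    if not s: s=best(np.array(p),q,t,20)\n    return min(s")
open('ops.py','w').write(s)
E
cat > p5.py <<'E'
from ops import *
pick(2,.4377,.2277,11.3); preplace(2); robot.hold(.15); cap('wrist','w6'); cap('side','s6'); print(nestpose(2),st())
f=lambda n:cv2.imread(f'pics/{n}.png')
a=np.vstack([np.hstack([f('w5')[:290,:400],f('w6')[:290,:400]]),np.hstack([cv2.resize(f('s6')[100:250,140:340],(400,300)),np.zeros((300,400,3),np.uint8)])]); cv2.imwrite('pics/p5.png',a)
E
python3 p5.py
```

```text
above [-0.61  0.31  0.09  2.03 -0.04  0.81  1.27]
down (16.45, array([0.4383, 0.2274, 0.0144]), array([0.2, 1. , 0.7]), 0.075)
grip (16.92, array([0.4385, 0.2283, 0.0153]), array([-0.1, -0.3,  5.9]), 0.0307)
up (17.78, array([0.4363, 0.227 , 0.2283]), array([-0.5, -0.6, -4.9]), 0.0306)
pre [ 0.8   0.37 -1.14  2.18  1.13  0.55  0.33]
(19.32, array([0.6007, 0.0375, 0.172 ]), array([ 1.1,  0.1, -3.8]), 0.0301)
(array([-2.08409086e-02,  6.52366766e-01,  1.14077951e+02]), array([ 0.01531121, -0.00348565,  0.0635991 ])) (19.57, array([0.6012, 0.038 , 0.1728]), array([-0.4, -0.1, -3.6]), 0.0305)
```

View pics/p5.png

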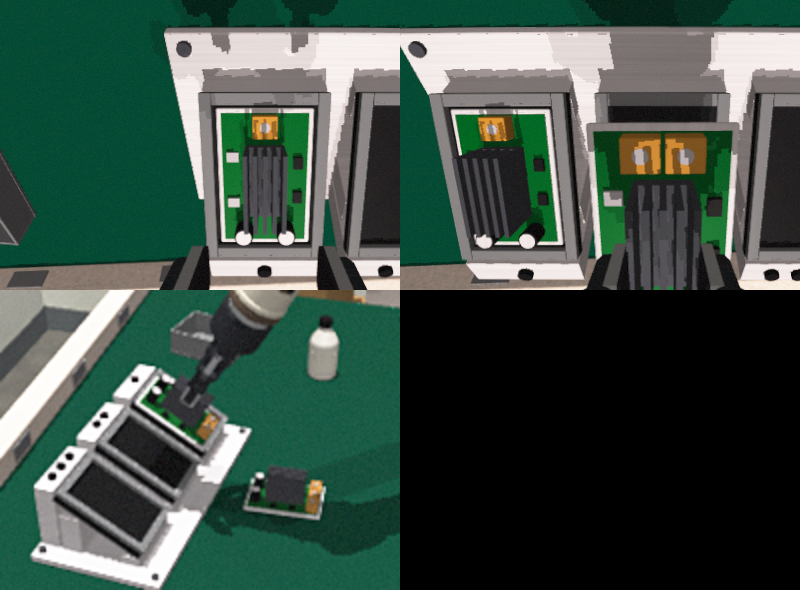

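Board 1 lies flat and centred in nest 1 (wrist, top left), clear of the fingers. Board 2's front edge runs (188,124)-(340,124), as board 1's did. I'll lower it, and release only if contact comes at floor height.

```bash
cat > p6.py <<'E'
from ops import *
print(gripoff(load('w6'),[(188,124),(340,124)],robot.read_state()).round(4))
lower(2); z=nestpose(2)[0][2]
if z>16.5: raise SystemExit('contact too high')
release(2); cap('wrist','w7'); robot.move_gripper(.075)
pick(3,.4465,-.0018,2.3); preplace(3); robot.hold(.15); cap('wrist','w8'); print(nestpose(3),st())
f=lambda n:cv2.imread(f'pics/{n}.png')
cv2.imwrite('pics/p6.png',np.hstack([f('w7')[:290,:400],f('w8')[:290,:400]]))
E
python3 p6.py
```

```text
[[-0.0596 -0.0385  0.005 ]
 [-0.0597  0.0399  0.005 ]]
near [ 0.36  0.12 18.38] [ 0.   -0.04  0.01] (21.18, array([0.6492, 0.0334, 0.0901]), array([ 0.2,  0.2, -3.8]), 0.0304)
h 2.5 [-0.2 -0.3  0.8] [2.000e-02 1.000e-02 1.653e+01]
h 1.5 [-0.5 -0.2  0.3] [-0.03  0.06 15.49]
h 0.5 [-1.1 -0.7 10.5] [-0.02 -0.   15.08]
rel (22.81, array([0.6509, 0.0331, 0.0866]), array([0.2, 0.3, 0.4]), 0.05)
above [ 0.59  0.31 -0.74  2.11  0.28  0.82  1.29]
down (25.48, array([ 0.447 , -0.0013,  0.0144]), array([-0.1,  0.7,  0. ]), 0.075)
grip (25.94, array([ 0.4475, -0.0019,  0.0152]), array([-2. , -0.9,  8.9]), 0.0308)
up (26.81, array([ 0.4451, -0.0022,  0.2287]), array([-0.7,  0.8, -3.6]), 0.0303)
pre [ 0.13  0.32 -0.69  2.09  1.01  0.57  0.18]
(27.97, array([0.6115, 0.1656, 0.1712]), array([ 0.4,  0.7, -2.9]), 0.0307)
(array([  0.46617905,  -1.42714962, 113.87101286]), array([-0.08817482, -0.00560521, -0.09593669])) (28.17, array([0.6127, 0.1654, 0.1728]), array([-0. , -0.9, -2.3]), 0.0301)
```

View pics/p6.png

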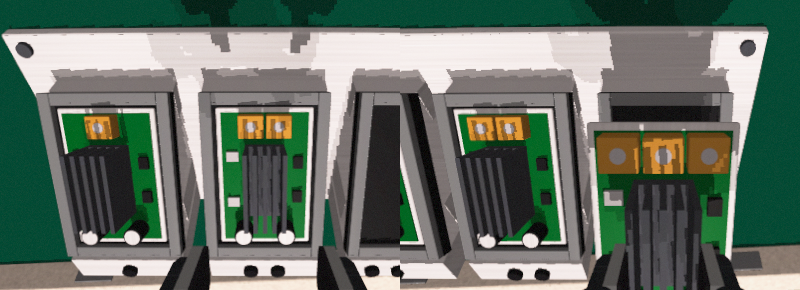

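Boards 1 and 2 are seated flat and centred. Board 3 is over nest 3, front edge near (188,124)-(340,124). I'll lower and release it, then look with the wrist and top cameras from the retreat pose.

```bash
cat > p7.py <<'E'
from ops import *
print(gripoff(load('w8'),[(188,124),(340,124)],robot.read_state()).round(4))
lower(3); z=nestpose(3)[0][2]
if z>16.5: raise SystemExit('contact too high')
release(3); cap('wrist','w9')
robot.goto([.50,.03,.33],tool(Rz(-5)@F)) ; robot.hold(.2)
c=cap('top','t9'); print(st())
f=lambda n:cv2.imread(f'pics/{n}.png')
b=cv2.resize(f('t9')[110:270,165:345],(400,356))
cv2.imwrite('pics/p7.png',np.hstack([cv2.copyMakeBorder(f('w9')[:356,:400],0,0,0,0,0),b]))
E
python3 p7.py
```

```text
[[-0.0597 -0.0388  0.005 ]
 [-0.0597  0.0396  0.005 ]]
near [ 0.25  0.31 18.36] [ 0.02 -0.03  0.01] (29.78, array([0.6602, 0.1631, 0.09  ]), array([ 1.4, -0.4, -3.2]), 0.0303)
h 2.5 [-1.5  0.6  1. ] [ 0.03  0.02 16.55]
h 1.5 [-1.5  0.   1.2] [-1.000e-02 -3.000e-02  1.548e+01]
h 0.5 [-1.7 -0.5  9.4] [ 0.04  0.12 14.98]
rel (31.41, array([0.662 , 0.1627, 0.0866]), array([ 0.3,  0.8, -0.3]), 0.0501)
(33.33, array([0.4995, 0.0308, 0.3291]), array([-0. , -0.1,  0.8]), 0.0498)
```

View pics/p7.png

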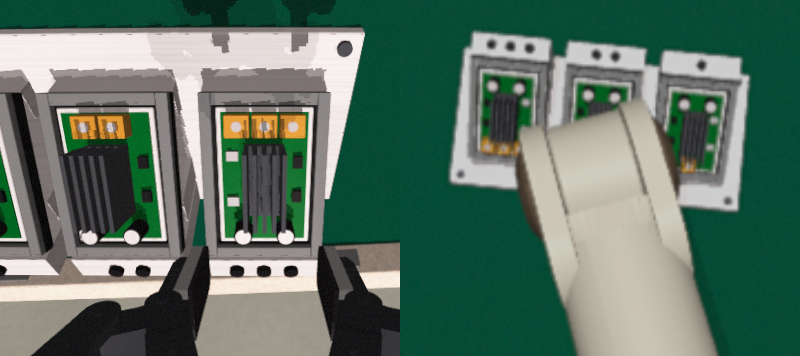

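All three boards lie inside their pockets with blocks at the low end, and the fingers are clear, so I'm handing in.

```bash
python3 -c "
from rig import robot
robot.hand_in(); print('done')"
```

```text
the job is handed in; nothing more can be done
done
```

I loaded boards 1, 2 and 3 in that order into the one-, two- and three-stud nests, each lowered to the floor and released before the next was picked. I handed in shortly after 33.3 s on the robot clock; no verdict is reported.

- **Seating:** Floor contact came at 14.7, 15.1 and 15.0 mm tool height for boards 1, 2 and 3, against a nominal 14. Peak force on contact was about 10 N, and each board sat within about 0.5 mm of centre in the grip.
- **Last pictures:** They show the boards flat inside the pocket walls, with the terminal blocks at the low end and the fingers clear. In the final top view the arm hid part of board 2, which the wrist view showed seated.
- **Bystanders:** I did not measure the screwdriver, bottle and bin again; the arm never went near them.
- **Disagreements:** The top and wrist cameras differed by about 2–3 mm on board and nest positions, which is about the stated calibration. Board 2's yaw differed by 1.7 deg between them. I used values in between, and they held up at contact.
- **Failed step:** The first joint solution search for the pick of board 2 found nothing. It was redone with no unwanted motion.

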